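# Load a batten under a ratchet hold-down

## Robot

A 7-joint arm with a two-finger parallel gripper is mounted at the origin on a cart in front of the work surface, level with it; the furniture and walls round the work are solid. World frame = base frame: x ahead of the robot, y to its left, z up, the work surface at z = 0. Lengths are in m, angles in rad, forces in N, time in s.
With the tool pointing down it reaches from about 0.35 to 0.9 m from the base axis. Payload 8.1 kg.
Tool frame: the origin (TCP) lies on the mounting face of the last link; the fingertips stand 173 mm ahead of it and the grasp point (between the pads) lies 155 mm ahead of it (env.tip_extent is the distance from the TCP to the fingertips, in m); z points along the fingers, y is the direction in which the jaws open and shut (so a half turn about z gives the same grasp; the last joint's range is limited). The gripper opens to 85 mm and grips with 20 to 120 N. Pads are 22 mm wide; open, the fingers measure 114 mm over their backs; the gripper's body (76 mm by 85 mm) begins 54 mm behind the grasp point. The pads swing forward as they close: fully open they stand 13 mm farther back than shut.
Start: joints at [-1.327, 0.434, 0.025, 1.573, -0.012, 1.134, -0.075], TCP at [0.212, 0.588, 0.405] pointing down, gripper open.
Joint ranges: [-2.62, 2.62], [-0.44, 2.09], [-1.27, 1.32], [0.08, 2.57], [-1.32, 4.46], [0.12, 2], [-2.74, 2.74]. Speed limits (rad/s): [2.22, 2.22, 3.01, 3.01, 3.14, 3.14, 3.14].

## Interface

Orientations are given as [roll, pitch, yaw] about the fixed x, y, z axes, in that order (R = Rz(yaw) Ry(pitch) Rx(roll)).
In Python, from workcell import env gives the robot as it stands. The module is installed in compiled form; this text tells all that it offers.
- The arm moves only by the tool send_rows, never from a script. Its argument "steps" is one flat list of numbers, 7 for each row, row after row: the turn, a rotation vector about the world's x, y, z in degrees, then the shift along the world's x, y, z in m, then the opening, from 0 (shut) to 1 (fully open). A call has exactly 5 rows; each row is the pose to reach, as a shift and turn from the pose commanded when the call began; what a row does not reach only later rows make up. A row lasts 1/8 s, in which the tool goes at most 62.5 mm and 10.7 degrees, less where a joint would pass 70% of its speed; a pose out of reach is approached as far as the arm can. A call with a gripper value outside its range is refused whole. The fingers move at their own pace and stop on an object; the grip force is fixed at half the most. Time passes only in rows, so rows that repeat a pose let the fingers close, or fill a call up. It gives the time, the measured TCP pose, the force and the opening at its end, in the units of the state.
- env.read_state(): the state, without advancing time (a new reading comes with each control period).
- env.get_image(name): name is "scene" or "top"; returns the picture (480x640x3 uint8, red, green, blue); there is no depth.
- env.camera_params(name): a dict with "intrinsics" (3x3 intrinsics, pixels), "extrinsics" (4x4, takes a point from camera to world coordinates). Camera axes: x right, y up, looking along -z (the intrinsics and any distortion apply to the point x, -y, -z); pixel columns grow to the right and rows downward; lengths in m; the calibration is good to about 2 mm. A picture is of the moment at which its call begins. camera_params takes no time and is no camera call.
- env.finish_job(): hands the job in, once; it reports no verdict.
The state is a dict: "time": time; "qpos": joint angles; "dq": joint speeds; "joint_efforts": joint torques, N m; "tool_pos": TCP position; "tcp_rot": TCP orientation; "wrist_force": force on the tool from outside, world axes, zero at the start; "torque": the same for the moment, N m; "grip_width": finger opening in m.
Only numpy, scipy, OpenCV 4.12 (cv2) and the standard library are available. Lean on these libraries where they do the work, as an engineer would, in place of code of your own. Each camera call takes 0.05 s, during which the arm holds its last target.

## Task

Raise the blue arm of the ratchet hold-down up its toothed column until its pawl holds it near the top, let go, and slide the wooden batten along the steel bed under the arm until its end meets the stop. Then squeeze the red release paddle against the arm's grip plate to lift the pawl, and lower the arm gently until its foot presses on the batten with the arm's weight, and let go. Do not push the foot down hard or ram the batten, and leave the other things on the bench where they are.

Things in the scene. Friction and masses are not known exactly. Their poses are not given: they have to be found in the camera images.
- stand: Fixed hold-down stand: grey base, steel bed bar along y (30 mm wide, top 14 mm above the bench, y = -200 to +40 mm), toothed round column at x = +110 mm, y = 0 (34 mm across, top 184 mm above the bench). Origin on the bench under the foot; z up. Place and yaw vary. Fences 22 mm high flank the bed from y = -40 to +35 mm, 47 mm apart inside, centred at x = 0.
- stop_face (a point): Middle of the face of the dark steel stop at the +y end of the bed, at bed height: stand x = 0, y = +40 mm, 14 mm above the bench. Stop 34 mm high, 62 mm wide. Axes as the stand's. The batten comes in under the arm from the -y side, its end against this face.
- support: The blue arm: bar 20 mm wide (y), 22 mm high, x = -95 to +90 mm; slides only up and down on the column; about 0.8 kg with all on it. Origin: underside of the bar above the stand's origin (58 mm above the bench at its lowest, 133 at its highest); axes as the stand's. Raising it clicks past teeth 10 mm apart (8 N weight, up to 4 N more at a tooth); let go, it sinks up to 10 mm till the pawl catches.
- foot_axis (a point): Point on the arm's underside (the arm's origin) below which the rubber foot hangs, 28 mm across, on a screw stem. The foot's bottom lies 24 to 54 mm below this point, differently each time, and is not measured: it must be found by feel or seen. The foot is sprung: 5 N per mm, 4 mm of give.
- knob_center (a point): Centre of the black lift knob on the arm: upright cylinder, 24 mm across, 40 mm high. It is 80 mm in front (-x) of the arm's origin and 42 mm above it (20 mm above the top of the bar). Axes as the arm's.
- release_center (a point): Where to centre a pinch of the release from above, closing along the arm's y: 10 mm in front (-x) of the arm's origin, 10 mm to +y, 40 mm up. At -y the fixed blue grip plate (outer face 20 mm from here), at +y the red paddle (50 mm long in x, 6 mm thick; outer face 26 mm from here when free, 17 when fully squeezed). Both rise to 51 mm above the arm's origin.
- paddle (a point): Middle of the red paddle's outer face. Squeezed 7 mm toward the plate (2 to 3 N, sprung; 9 mm is full) it lifts the pawl off the teeth and the arm drops unless the same pinch already holds it, so the plate-side finger should touch first. Let go, the pawl springs back and catches the next tooth below: an arm released too high hangs short of the batten.
- batten_center (a point): Centre of the loose wooden batten, 40 mm (x) by 220 mm (y, its long axis) by 28 mm (z), 160 g, the same both ways round; lies flat on the bench to the left. At the stop it lies at stand x = 0, y = -70 mm, centre 28 mm above the bench, along the stand's y.
- batten: The same batten; origin under its centre on its underside, axes the same.
- aerosol: Bystander: orange spray can, 53 mm across, 174 mm high. Origin at its underside.
- block: Bystander: offcut of wood, 45 x 120 mm, 40 mm high. Origin at its underside.
- tape_measure: Bystander: yellow tape measure, 78 mm long, 62 mm high. Origin at its underside.
- jar: Bystander: jar of screws with a yellow lid, 66 mm across, 91 mm high. Origin at its underside.

How it is judged:
On the way, in this order (a step that is already met when the one before it is completed fails the run):
1. the arm is raised at least 45 mm from its lowest position and hangs on the pawl, let go (z of support in the frame of stand above 0.103 m and contact force between the fingers and support below 0.2 N and linear speed of support below 0.01 m/s), for 0.3 s.
2. the batten lies on the bed under the arm, its end within 6 mm of the stop, with the arm still up (at least 40 mm from its lowest) (y of batten_center in the frame of stand above -0.076 m and z of batten_center in the frame of stand between 0.024 and 0.032 m and z of support in the frame of stand above 0.098 m and x of batten_center in the frame of stand between -0.008 and 0.008 m), for 0.2 s.
At the end, for the whole second after the job is handed in: The batten lies flat on the bed between the fences, its end within 6 mm of the stop and its middle within 6 mm of the bed's line, and the released arm stands on it through its foot with more than 4 N (it does not hang on the pawl); all at rest (y of batten_center in the frame of stand above -0.076 m and x of batten_center in the frame of stand between -0.006 and 0.006 m and z of batten_center in the frame of stand between 0.025 and 0.031 m and angle between the y axis of batten and the y axis of stand, either way round below 0.08 rad and contact force between support and batten above 4 N and linear speed of each of support, batten below 0.01 m/s); the robot touches nothing.
It fails at once if the arm's foot is pressed or dropped on the batten with more than 16 N (contact force between support and batten above 16 N).
It fails at once if the batten is rammed against the stand with more than 45 N (contact force between stand and batten above 45 N).
It fails at once if a bystander is moved by more than 20 mm (distance of any of aerosol, block, tape_measure, jar from where it was at the start of the episode above 0.02 m).
It also fails if it takes over 67 s, if anything falls off the work surface, if the arm or the gripper's body presses on something with over 40 N, if the wrist force passes 120 N, or if a joint passes its speed limit or range.

## Working session

There is one attempt and no reset: what is moved stays moved. The work goes in short steps, Python scripts to look and compute and a tool call to move; the robot and the scene stay as the last step left them, time stands still between calls to the robot, and variables do not carry over. Pictures are saved under pics/ and viewed, and the job is handed in when it is done.

Besides the shell and the picture viewer there is one more tool, called as name(argument=value, ...) on one line, values as JSON. send_rows: Moves the arm, as the interface text tells. Its arguments: {"type":"object","properties":{"steps":{"type":"array"}},"required":["steps"]}

```bash
mkdir -p pics; python3 - <<'E'
from workcell import env
import cv2,numpy as np
np.set_printoptions(precision=4,suppress=True)
for n in ("scene","top"):
    im=env.get_image(n); cv2.imwrite(f"pics/{n}0.png",im[:,:,::-1]); np.save(f"pics/{n}0.npy",im)
    p=env.camera_params(n); print(n,p)
print(env.read_state(), env.tip_extent)
E
```

```text
scene {'intrinsics': array([[570.1009,   0.    , 328.1699],
       [  0.    , 570.1009, 236.0208],
       [  0.    ,   0.    ,   1.    ]]), 'extrinsics': array([[ 0.9122,  0.2083, -0.3529,  0.228 ],
       [-0.4098,  0.4544, -0.7909, -0.7035],
       [-0.0044,  0.8661,  0.4999,  0.6269],
       [ 0.    ,  0.    ,  0.    ,  1.    ]])}
top {'intrinsics': array([[540.3271,   0.    , 316.4492],
       [  0.    , 540.3271, 242.4492],
       [  0.    ,   0.    ,   1.    ]]), 'extrinsics': array([[ 0.0016,  0.9706, -0.2408,  0.4026],
       [-1.    ,  0.0022,  0.0022,  0.0944],
       [ 0.0027,  0.2408,  0.9706,  0.9886],
       [ 0.    ,  0.    ,  0.    ,  1.    ]])}
{'time': 0.1, 'qpos': array([-1.3266,  0.4352,  0.025 ,  1.574 , -0.0116,  1.134 , -0.0751]), 'dq': array([ 0.0023, -0.0017,  0.0009, -0.0025,  0.0012, -0.0013, -0.002 ]), 'joint_efforts': array([  0.0026, -67.175 ,   1.0276, -31.6907,   0.0157,   0.0073,
        -0.    ]), 'tool_pos': array([0.2124, 0.5876, 0.404 ]), 'tcp_rot': array([-3.1402,  0.0001,  2.7948]), 'wrist_force': array([-0.1179, -0.0304,  0.2278]), 'torque': array([ 0.0109, -0.0104,  0.0286]), 'grip_width': 0.08576701087206814} 0.1734
```

View pics/scene0.png

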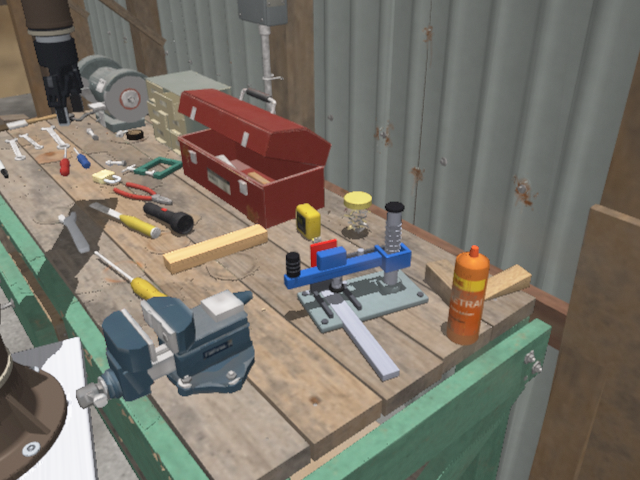

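View pics/top0.png

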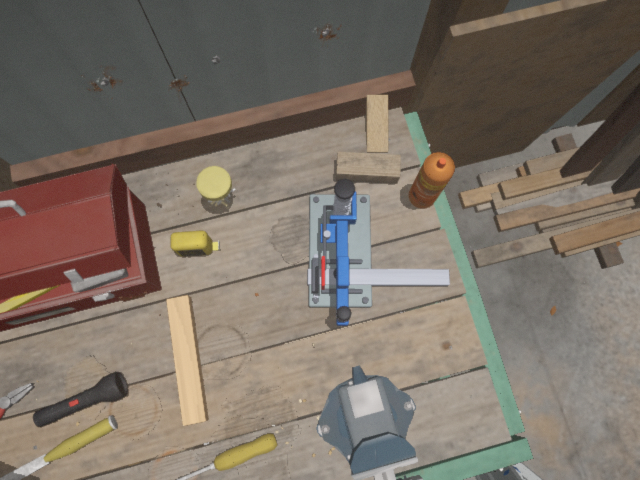

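```bash
python3 - <<'E'
import cv2
a=cv2.imread("pics/top0.png")[170:340,290:460]; cv2.imwrite("pics/topz.png",cv2.resize(a,None,fx=3.5,fy=3.5,interpolation=cv2.INTER_CUBIC))
a=cv2.imread("pics/scene0.png")[190:390,270:440]; cv2.imwrite("pics/scenez.png",cv2.resize(a,None,fx=3,fy=3,interpolation=cv2.INTER_CUBIC))
E
```

```text
(no output)
```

View pics/topz.png

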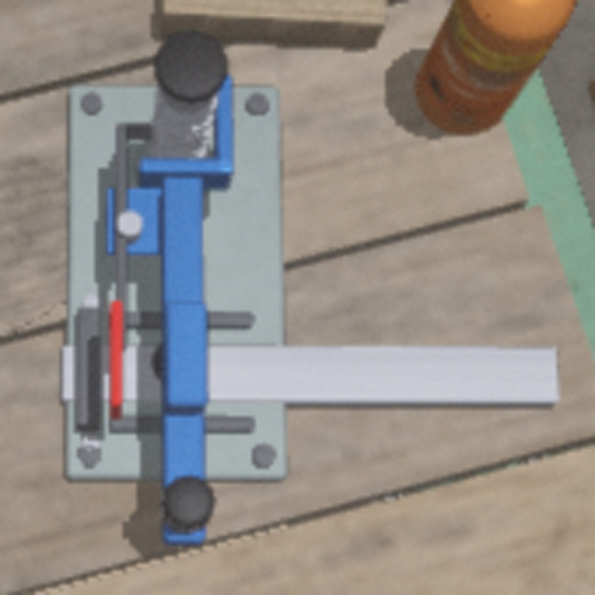

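View pics/scenez.png

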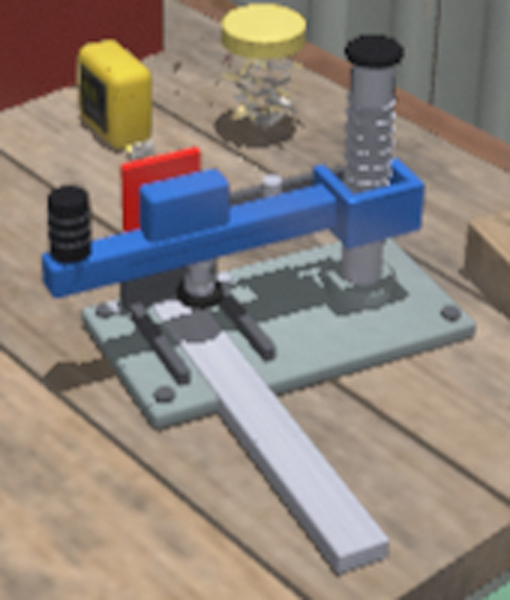

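```bash
cat > h.py <<'E'
import numpy as np,cv2
from workcell import env
np.set_printoptions(precision=4,suppress=True)
P={n:env.camera_params(n) for n in("scene","top")}
def ray(n,u,v):
    K=P[n]["intrinsics"];E=P[n]["extrinsics"]
    d=E[:3,:3]@np.array([(u-K[0,2])/K[0,0],-(v-K[1,2])/K[1,1],-1.]); return E[:3,3],d
def onz(n,u,v,z):
    o,d=ray(n,u,v); return o+d*(z-o[2])/d[2]
def proj(n,p):
    K=P[n]["intrinsics"];E=P[n]["extrinsics"]; c=E[:3,:3].T@(np.asarray(p)-E[:3,3])
    return np.array([K[0,2]-K[0,0]*c[0]/c[2],K[1,2]+K[1,1]*c[1]/c[2]])
def tri(u1,u2):
    (a,d),(b,e)=ray("top",*u1),ray("scene",*u2); d=d/np.linalg.norm(d);e=e/np.linalg.norm(e)
    t=np.linalg.lstsq(np.c_[d,-e],b-a,rcond=None)[0]; p,q=a+t[0]*d,b+t[1]*e
    return (p+q)/2,np.linalg.norm(p-q)
E
python3 - <<'E'
from h import *
z=lambda x,y:(290+x/3.5-.4,170+y/3.5-.4)
s=lambda x,y:(270+x/3-.3,190+y/3-.3)
print("bed top edge far",onz("top",*z(557,348),.014),onz("top",*z(557,403),.014))
print("bed edges near fence",onz("top",*z(215,346),.014),onz("top",*z(215,401),.014))
print("bed left end", onz("top",*z(63,347),.014),onz("top",*z(63,401),.014))
print("scene bed end",onz("scene",*s(338,556),.014),onz("scene",*s(388,543),.014))
print("cap",onz("top",*z(191,66),.184), tri(z(191,66),s(374,50)))
print("knob",tri(z(189,502),s(69,198)))
im=cv2.imread("pics/top0.png");hsv=cv2.cvtColor(im,cv2.COLOR_BGR2HSV)
sub=np.zeros(im.shape[:2],np.uint8);m=cv2.inRange(hsv,(8,60,140),(25,255,255));sub[285:435,155:220]=m[285:435,155:220]
sub=cv2.morphologyEx(sub,cv2.MORPH_OPEN,np.ones((5,5)))
c=max(cv2.findContours(sub,0,2)[0],key=cv2.contourArea);r=cv2.minAreaRect(c);print(r,cv2.contourArea(c))
w=np.array([onz("top",*q,.028) for q in cv2.boxPoints(r)]);print(w,w.mean(0),np.linalg.norm(w[0]-w[1]),np.linalg.norm(w[1]-w[2]))
cv2.imwrite("pics/bm.png",cv2.resize(np.hstack([im[280:440,150:230],cv2.cvtColor(sub,8)[280:440,150:230]]),None,fx=3.5,fy=3.5))
E
```

```text
bed top edge far [ 0.5947 -0.151   0.014 ] [ 0.5655 -0.1493  0.014 ]
bed edges near fence [0.5953 0.0286 0.014 ] [0.5662 0.029  0.014 ]
bed left end [0.5946 0.1083 0.014 ] [0.566  0.1082 0.014 ]
scene bed end [ 0.563  -0.1511  0.014 ] [ 0.5906 -0.1535  0.014 ]
cap [0.6899 0.0491 0.184 ] (array([0.6902, 0.0492, 0.1802]), np.float64(0.0021725276618204995))
knob (array([0.5001, 0.0492, 0.1292]), np.float64(0.0007939792739818676))
((176.09121704101562, 364.0567626953125), (134.0190887451172, 42.70121765136719), 82.09283447265625) 3242.5
[[0.5334 0.3964 0.028 ]
 [0.5441 0.3216 0.028 ]
 [0.3188 0.2773 0.028 ]
 [0.3093 0.348  0.028 ]] [0.4264 0.3358 0.028 ] 0.07548982512856528 0.2296180719465893
```

View pics/bm.png

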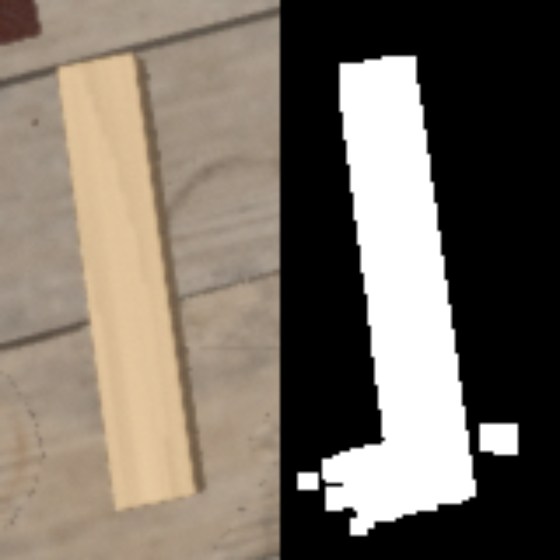

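```bash
python3 - <<'E'
from h import *
z=lambda x,y:(150+x/3.5-.4,280+y/3.5-.4)
w=np.array([onz("top",*z(*q),.028) for q in [(60,67),(135,55),(194,490),(116,509)]])
print(w,w.mean(0)); 
for i in range(4): print(np.linalg.norm(w[i]-w[(i+1)%4]))
d=(w[0]+w[1]-w[2]-w[3])/2; print(np.degrees(np.arctan2(d[1],d[0])))
print(env.read_state()['tcp_rot'])
E
```

```text
[[0.5369 0.3591 0.028 ]
 [0.5431 0.3213 0.028 ]
 [0.3315 0.2803 0.028 ]
 [0.3227 0.3175 0.028 ]] [0.4335 0.3196 0.028 ]
0.03835899140353204
0.21551854292097156
0.03819897141029317
0.21815973959064638
10.97771619045688
[-3.1402  0.0001  2.7948]
```

send_rows(steps=[0,0,2,0.028,-0.053,0,1,0,0,4,0.056,-0.106,0,1,0,0,6,0.084,-0.159,0,1,0,0,8,0.112,-0.212,0,1,0,0,10,0.14,-0.265,0,1])

```text
time: 0.72
tool_pos: [0.3531, 0.3208, 0.4046]
tcp_rot: [-3.142, -0.0, 2.97]
wrist_force: [1.5, 1.0, 0.2]
grip_width: 0.0855
```

```bash
python3 - <<'E'
from h import *
z=lambda x,y:(290+x/3.5-.4,170+y/3.5-.4)
print("aerosol base",onz("top",*z(450,115),0.01))
for n,q,h in(("vise corner",(358,370),.1),("vise top",(368,385),.15),("visejaw",(410,460),.1)): print(n,onz("top",*q,h))
print(tri((370,398),(215,305)))
E
```

```text
aerosol base [ 0.7242 -0.1012  0.01  ]
vise corner [0.4128 0.0255 0.1   ]
vise top [0.3903 0.0147 0.15  ]
visejaw [ 0.2779 -0.0524  0.1   ]
(array([0.3629, 0.0085, 0.0998]), np.float64(0.013950246403592626))
```

send_rows(steps=[0,0,2,0.029,-0.054,0,1,0,0,4,0.058,-0.108,0,1,0,0,6,0.088,-0.162,0,1,0,0,8,0.117,-0.216,0,1,0,0,9.8,0.147,-0.271,0,1])

```text
time: 1.35
tool_pos: [0.4999, 0.0502, 0.4047]
tcp_rot: [3.141, 0.0, -3.141]
wrist_force: [1.0, 1.0, 0.7]
grip_width: 0.0851
```

send_rows(steps=[0,0,0,0,0,-0.02,0.7,0,0,0,0,0,-0.06,0.7,0,0,0,0,0,-0.1,0.7,0,0,0,0,0,-0.125,0.7,0,0,0,0,0,-0.135,0.7])

```text
time: 1.98
tool_pos: [0.4988, 0.0518, 0.2682]
tcp_rot: [-3.141, -0.003, 3.14]
wrist_force: [0.0, 0.3, 0.3]
grip_width: 0.0599
```

```bash
python3 - <<'E'
from h import *
print(env.read_state()['tool_pos'],env.read_state()['wrist_force'],env.read_state()['tcp_rot'])
a=env.get_image("scene")[:,:,::-1]; a=a[120:360,220:440]; cv2.imwrite("pics/s1.png",cv2.resize(a,None,fx=2.5,fy=2.5))
E
```

```text
[0.4988 0.0518 0.2682] [0.0061 0.3433 0.3413] [-3.1409 -0.0027  3.1403]
```

View pics/s1.png

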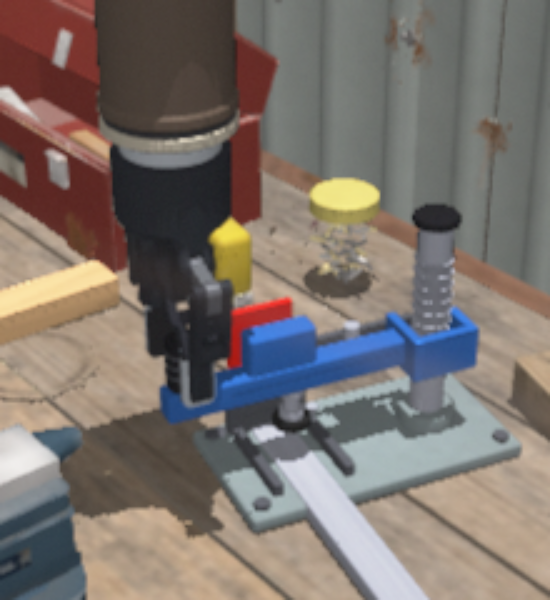

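send_rows(steps=[0,0,0,0,-0.002,0,0.4,0,0,0,0,-0.002,-0.003,0,0,0,0,0,-0.002,-0.003,0,0,0,0,0,-0.002,-0.003,0,0,0,0,0,-0.002,-0.003,0])

```text
time: 2.65
tool_pos: [0.4999, 0.0496, 0.2678]
tcp_rot: [3.141, 0.002, 3.14]
wrist_force: [0.1, -1.6, 6.8]
grip_width: 0.0231
```

send_rows(steps=[0,0,0,0,0,0.002,0,0,0,0,0,0,0.006,0,0,0,0,0,0,0.012,0,0,0,0,0,0,0.018,0,0,0,0,0,0,0.024,0])

```text
time: 3.28
tool_pos: [0.5, 0.0497, 0.2906]
tcp_rot: [-3.141, 0.002, 3.14]
wrist_force: [9.1, -2.0, -18.2]
grip_width: 0.0226
```

send_rows(steps=[0,0,0,0,0,0.006,0,0,0,0,0,0,0.012,0,0,0,0,0,0,0.018,0,0,0,0,0,0,0.024,0,0,0,0,0,0,0.03,0])

```text
time: 3.9
tool_pos: [0.5, 0.0497, 0.3205]
tcp_rot: [-3.141, 0.002, 3.14]
wrist_force: [9.1, -0.7, -20.0]
grip_width: 0.0224
```

```bash
python3 - <<'E'
from h import *
print(env.read_state()['tool_pos'],env.read_state()['wrist_force'],env.read_state()['torque'])
a=env.get_image("scene")[:,:,::-1]; a=a[120:360,220:440]; cv2.imwrite("pics/s2.png",cv2.resize(a,None,fx=2.5,fy=2.5))
E
```

```text
[0.5    0.0497 0.3205] [  9.083   -0.7188 -20.0407] [-0.3126 -1.9289  0.0166]
```

View pics/s2.png

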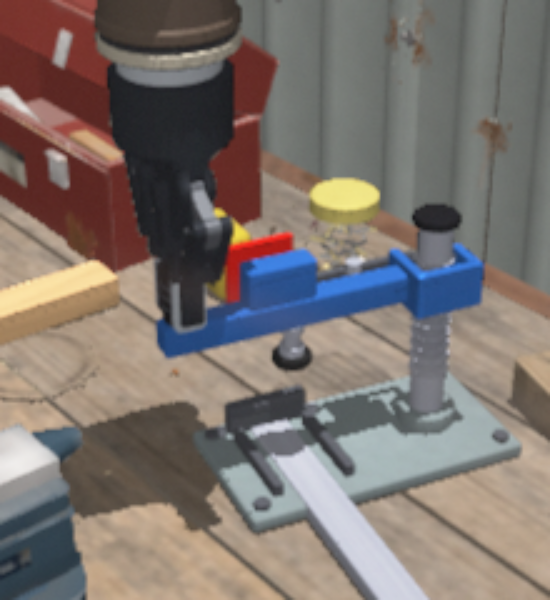

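send_rows(steps=[0,0,0,0,0,0.003,0,0,0,0,0,0,0.006,0,0,0,0,0,0,0.009,0,0,0,0,0,0,0.011,0,0,0,0,0,0,0.011,0])

```text
time: 4.58
tool_pos: [0.5, 0.0498, 0.3303]
tcp_rot: [-3.14, 0.001, 3.14]
wrist_force: [14.0, -1.9, -28.1]
grip_width: 0.0225
```

```bash
python3 - <<'E'
from h import *
for n in("scene","top"):
    a=env.get_image(n)[:,:,::-1]; cv2.imwrite(f"pics/{n}3.png",a)
    a=a[180:340,280:440] if n=="scene" else a[140:340,290:450]; cv2.imwrite(f"pics/{n}3z.png",cv2.resize(a,None,fx=3,fy=3,interpolation=cv2.INTER_CUBIC))
E
```

```text
(no output)
```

View pics/scene3z.png

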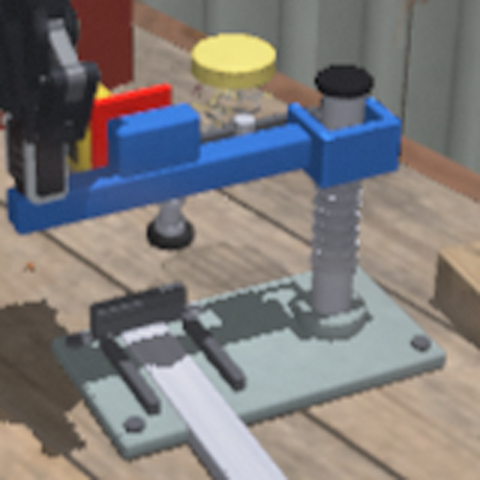

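```bash
python3 - <<'E'
from h import *
for zs in (.105,.11,.115,.12,.125,.13,.133): 
    print(zs,(proj("scene",[.485,.039,zs])-[280,180]+.3)*3, "foot30/50",(proj("scene",[.58,.049,zs-.03])-[280,180]+.3)*3,(proj("scene",[.58,.049,zs-.05])-[280,180]+.3)*3)
E
```

```text
0.105 [ 22.2959 280.2588] foot30/50 [171.3794 276.7766] [171.2715 305.1758]
0.11 [ 21.9269 272.6456] foot30/50 [171.4068 269.5874] [171.2983 298.1291]
0.115 [ 21.556  264.9916] foot30/50 [171.4342 262.3619] [171.3252 291.0472]
0.12 [ 21.183  257.2966] foot30/50 [171.4618 255.0999] [171.3523 283.9297]
0.125 [ 20.808  249.5601] foot30/50 [171.4895 247.801 ] [171.3794 276.7766]
0.13 [ 20.431  241.7819] foot30/50 [171.5174 240.465 ] [171.4068 269.5874]
0.133 [ 20.2038 237.0949] foot30/50 [171.5342 236.0454] [171.4232 265.2565]
```

send_rows(steps=[0,0,0,0,0,-0.001,0,0,0,0,0,0,-0.002,0,0,0,0,0,0,-0.004,0,0,0,0,0,0,-0.006,0,0,0,0,0,0,-0.006,0])

```text
time: 5.3
tool_pos: [0.4999, 0.0496, 0.3273]
tcp_rot: [3.141, 0.002, 3.14]
wrist_force: [-2.8, -1.6, 15.0]
grip_width: 0.0227
```

send_rows(steps=[0,0,0,0,0,0.002,0,0,0,0,0,0,0.002,0.6,0,0,0,0,0,0.002,0.7,0,0,0,0,0,0.002,0.7,0,0,0,0,0,0.04,0.7])

```text
time: 5.92
tool_pos: [0.4983, 0.0501, 0.3639]
tcp_rot: [-3.14, -0.006, 3.141]
wrist_force: [0.9, 0.2, 0.4]
grip_width: 0.0599
```

send_rows(steps=[0,0,2,0,0.02,0.05,0.7,0,0,4,0,0.07,0.06,0.7,0,0,6,-0.007,0.13,0.06,0.7,0,0,9,-0.014,0.19,0.06,0.7,0,0,11,-0.02,0.24,0.06,0.7])

```text
time: 6.55
tool_pos: [0.4785, 0.2924, 0.4256]
tcp_rot: [3.141, -0.0, -2.948]
wrist_force: [1.1, -0.3, -0.2]
grip_width: 0.0595
```

```bash
python3 - <<'E'
from h import *
print(env.read_state()['tool_pos'],env.read_state()['wrist_force'])
a=env.get_image("scene")[:,:,::-1]; cv2.imwrite("pics/s4.png",a)
a=a[180:340,280:440]; cv2.imwrite("pics/s4z.png",cv2.resize(a,None,fx=3,fy=3,interpolation=cv2.INTER_CUBIC))
E
```

```text
[0.4785 0.2924 0.4256] [ 1.0666 -0.2798 -0.1737]
```

View pics/s4z.png

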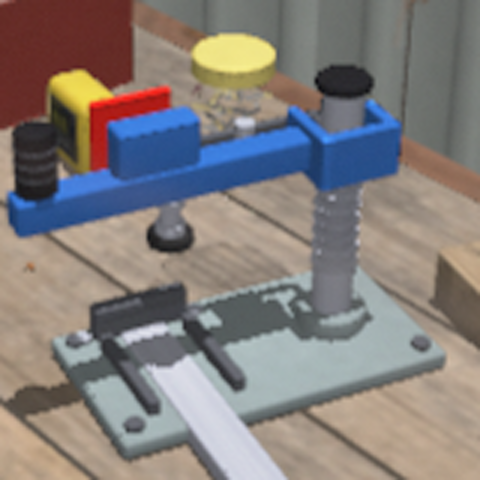

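send_rows(steps=[0,0,0,-0.003,0.02,-0.03,0.75,0,0,0,-0.006,0.034,-0.08,0.75,0,0,0,-0.006,0.034,-0.13,0.75,0,0,0,-0.006,0.034,-0.175,0.75,0,0,0,-0.006,0.034,-0.2,0.75])

```text
time: 7.22
tool_pos: [0.4726, 0.3233, 0.2232]
tcp_rot: [-3.14, -0.003, -2.951]
wrist_force: [-0.5, -0.3, -0.4]
grip_width: 0.0641
```

```bash
python3 - <<'E'
from h import *
print(env.read_state()['tool_pos'],env.read_state()['wrist_force'])
a=env.get_image("scene")[:,:,::-1]; cv2.imwrite("pics/s5.png",a[20:320,60:360].repeat(2,0).repeat(2,1))
E
```

```text
[0.4726 0.3233 0.2232] [-0.5038 -0.3401 -0.3592]
```

View pics/s5.png

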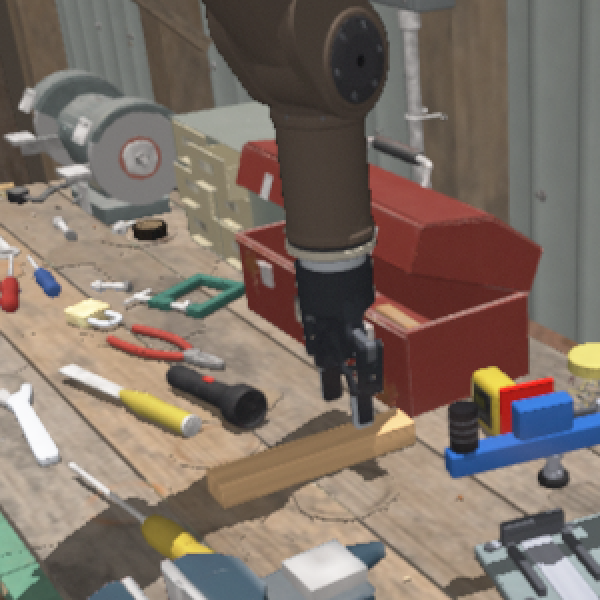

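Gripper is above the batten near its far end, fingers straddling it. Descend and grip.

send_rows(steps=[0,0,0,0,0.003,-0.02,0.75,0,0,0,0,0.003,-0.038,0.75,0,0,0,0,0.003,-0.044,0.75,0,0,0,0,0.003,-0.045,0.75,0,0,0,0,0.003,-0.045,0.6])

```text
time: 7.9
tool_pos: [0.4736, 0.327, 0.1813]
tcp_rot: [3.141, 0.001, -2.951]
wrist_force: [-0.0, -1.1, -0.0]
grip_width: 0.0515
```

send_rows(steps=[0,0,0,0,0,0,0.4,0,0,0,0,0,0,0.2,0,0,0,0,0,0,0,0,0,0,0,0,0,0,0,0,0,0,0,0.02,0])

```text
time: 8.52
tool_pos: [0.4729, 0.3266, 0.2003]
tcp_rot: [-3.141, -0.002, -2.951]
wrist_force: [0.0, 0.1, -1.5]
grip_width: 0.0385
```

```bash
python3 - <<'E'
from h import *
print(env.read_state()['tool_pos'],env.read_state()['wrist_force'])
a=env.get_image("scene")[:,:,::-1]; cv2.imwrite("pics/s6.png",a[20:320,60:360].repeat(2,0).repeat(2,1))
E
```

```text
[0.4729 0.3266 0.2003] [ 0.0491  0.1291 -1.5104]
```

View pics/s6.png

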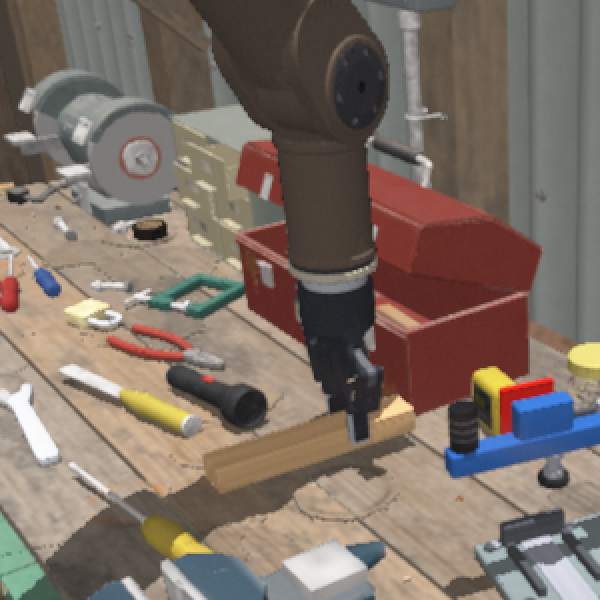

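send_rows(steps=[0,0,0,0,0,0.055,0,0,0,0,0,0,0.11,0,0,0,-5,0,-0.01,0.165,0,0,0,-15,0,-0.03,0.205,0,0,0,-25,0.01,-0.08,0.21,0])

```text
time: 9.2
tool_pos: [0.4834, 0.2486, 0.4139]
tcp_rot: [3.136, 0.003, 2.895]
wrist_force: [0.4, -0.3, -2.3]
grip_width: 0.0386
```

send_rows(steps=[0,0,-10,0.01,-0.055,0,0,0,0,-20,0.02,-0.11,0,0,0,0,-30,0.035,-0.165,0,0,0,0,-40,0.05,-0.22,0,0,0,0,-50,0.065,-0.275,0,0])

```text
time: 9.82
tool_pos: [0.5485, -0.0298, 0.4109]
tcp_rot: [3.141, 0.0, 2.018]
wrist_force: [1.0, 0.7, -1.2]
grip_width: 0.0389
```

```bash
python3 - <<'E'
from h import *
s=env.read_state()
print(s['tool_pos'],s['tcp_rot'],np.degrees(s['tcp_rot'][2]),s['wrist_force'],s['qpos'])
E
```

```text
[ 0.5485 -0.0298  0.4109] [3.1407 0.0001 2.018 ] 115.62285071253524 [ 0.9576  0.7456 -1.2208] [-0.4494  0.3243  0.5378  1.7837 -0.1863  1.0832  0.6003]
```

send_rows(steps=[0,0,-9,0.01,-0.04,0,0,0,0,-18,0.02,-0.08,0,0,0,0,-25.6,0.031,-0.126,-0.01,0,0,0,-25.6,0.0315,-0.126,-0.06,0,0,0,-25.6,0.0315,-0.126,-0.11,0])

```text
time: 10.45
tool_pos: [0.58, -0.1547, 0.2996]
tcp_rot: [3.14, 0.0, 1.575]
wrist_force: [-0.3, 1.4, -1.1]
grip_width: 0.0387
```

send_rows(steps=[0,0,0,0,0,-0.03,0,0,0,0,0,0,-0.06,0,0,0,0,0,0,-0.08,0,0,0,0,0,0,-0.088,0,0,0,0,0,0,-0.088,0])

```text
time: 11.08
tool_pos: [0.58, -0.1542, 0.2129]
tcp_rot: [3.141, 0.0, 1.576]
wrist_force: [0.3, -0.2, -1.3]
grip_width: 0.0389
```

```bash
python3 - <<'E'
from h import *
s=env.read_state()
print(s['tool_pos'],np.degrees(s['tcp_rot']),s['wrist_force'])
for n in("scene","top"):
    a=env.get_image(n)[:,:,::-1]; cv2.imwrite(f"pics/{n}7.png",a)
    a=a[180:400,230:450] if n=="scene" else a[170:340,290:500]; cv2.imwrite(f"pics/{n}7z.png",cv2.resize(a,None,fx=2.7,fy=2.7,interpolation=cv2.INTER_CUBIC))
E
```

```text
[ 0.58   -0.1542  0.2129] [179.992    0.0036  90.3234] [ 0.2862 -0.1634 -1.2842]
```

View pics/scene7z.png

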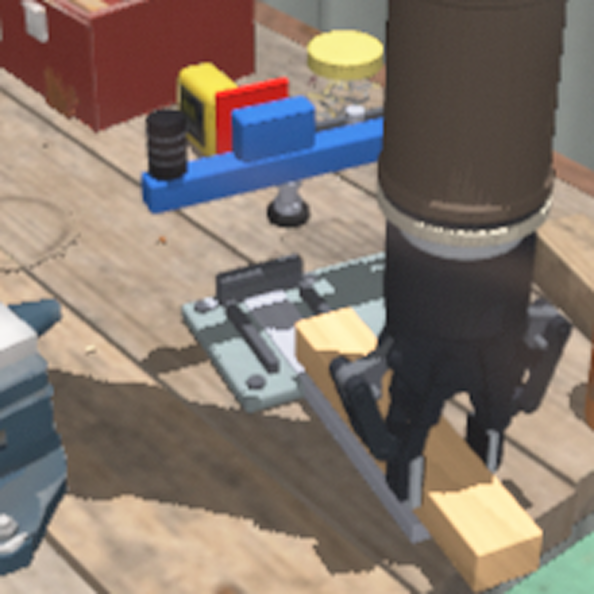

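View pics/top7z.png

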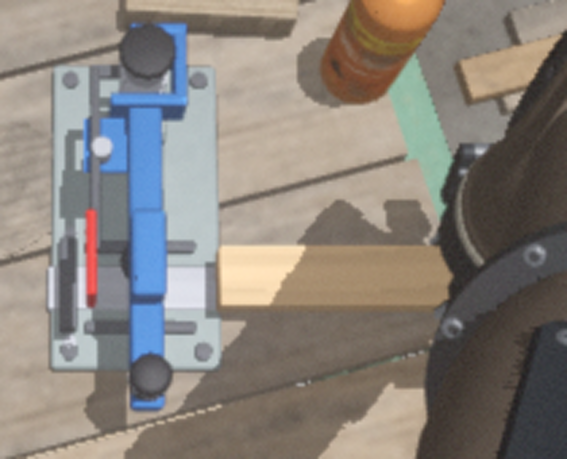

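```bash
python3 - <<'E'
from h import *
z=lambda x,y:(290+x/2.7-.4,170+y/2.7-.4)
for q in[(219,247),(219,305),(435,245),(435,307)]: print(onz("top",*z(*q),.061))
for q in[(170,267),(170,310)]: print(onz("top",*z(*q),.014))
a=cv2.imread("pics/top7.png")[245:300,350:450]; cv2.imwrite("pics/t7e.png",cv2.resize(a,None,fx=7,fy=7,interpolation=cv2.INTER_CUBIC))
E
```

```text
[ 0.5993 -0.003   0.061 ]
[ 0.5612 -0.0021  0.061 ]
[ 0.6009 -0.1435  0.061 ]
[ 0.5601 -0.1411  0.061 ]
[0.5953 0.0257 0.014 ]
[0.5657 0.0262 0.014 ]
```

View pics/t7e.png

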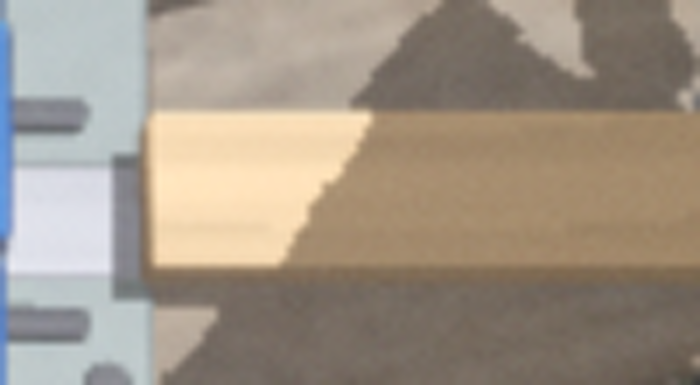

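send_rows(steps=[0,0,0,0,0,-0.009,0,0,0,0,0,0,-0.014,0,0,0,0,0,0,-0.017,0,0,0,0,0,0,-0.0185,0,0,0,0,0,0,-0.0185,0])

```text
time: 11.8
tool_pos: [0.5797, -0.1543, 0.1956]
tcp_rot: [3.141, -0.001, 1.576]
wrist_force: [-7.7, 1.4, 18.4]
grip_width: 0.0385
```

send_rows(steps=[0,0,0,0,0,0.0015,0,0,0,0,0,0.008,0.0015,0,0,0,0,0,0.018,0.0015,0,0,0,0,0,0.028,0.0015,0,0,0,0,0,0.038,0.0015,0])

```text
time: 12.42
tool_pos: [0.58, -0.1152, 0.1957]
tcp_rot: [3.141, 0.0, 1.577]
wrist_force: [-0.4, -1.4, 1.5]
grip_width: 0.0384
```

send_rows(steps=[0,0,0,0,0.01,0,0,0,0,0,0,0.02,0,0,0,0,0,0,0.03,0,0,0,0,0,0,0.038,0,0,0,0,0,0,0.042,0,0])

```text
time: 13.05
tool_pos: [0.5799, -0.0735, 0.1957]
tcp_rot: [3.142, -0.0, 1.577]
wrist_force: [-1.0, -1.7, 1.4]
grip_width: 0.0384
```

```bash
python3 - <<'E'
from h import *
s=env.read_state()
print(s['tool_pos'],np.degrees(s['tcp_rot']),s['wrist_force'])
for n in("scene","top"):
    a=env.get_image(n)[:,:,::-1]; cv2.imwrite(f"pics/{n}8.png",a)
    a=a[180:400,230:450] if n=="scene" else a[170:340,290:500]; cv2.imwrite(f"pics/{n}8z.png",cv2.resize(a,None,fx=2.7,fy=2.7,interpolation=cv2.INTER_CUBIC))
E
```

```text
[ 0.5799 -0.0735  0.1957] [179.997   -0.0027  90.3535] [-1.0411 -1.7146  1.3532]
```

View pics/scene8z.png

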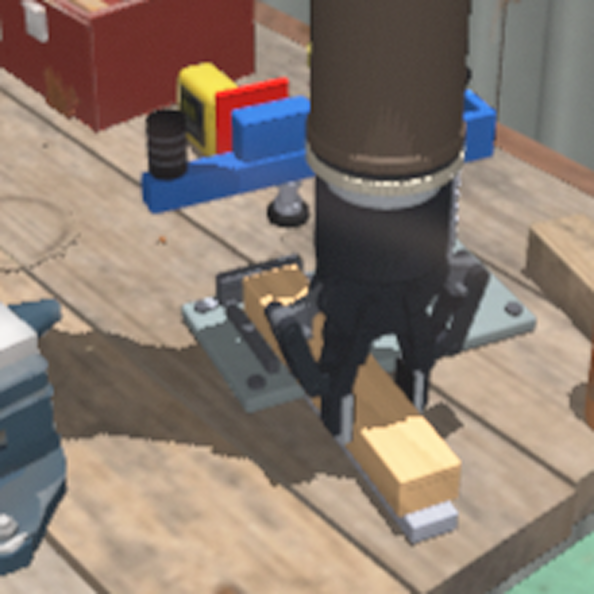

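View pics/top8z.png

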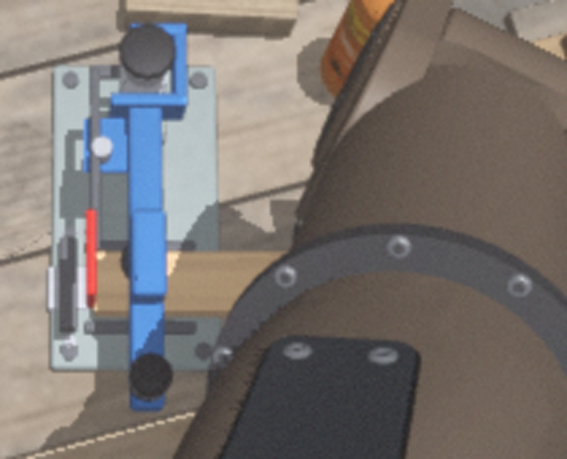

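send_rows(steps=[0,0,0,0,0.002,0,0,0,0,0,0,0.004,0,0,0,0,0,0,0.006,0,0,0,0,0,0,0.008,0,0,0,0,0,0,0.009,0,0])

```text
time: 13.78
tool_pos: [0.5799, -0.065, 0.1957]
tcp_rot: [3.142, 0.0, 1.577]
wrist_force: [0.4, -2.6, 2.0]
grip_width: 0.0388
```

send_rows(steps=[0,0,0,0,0.0005,0,0,0,0,0,0,0.001,0,0,0,0,0,0,0.0015,0,0,0,0,0,0,0.002,0,0,0,0,0,0,0.002,0,0])

```text
time: 14.4
tool_pos: [0.5799, -0.063, 0.1957]
tcp_rot: [3.142, -0.0, 1.576]
wrist_force: [-0.2, -2.0, 2.5]
grip_width: 0.0383
```

send_rows(steps=[0,0,0,0,0.0005,0,0,0,0,0,0,0.001,0,0,0,0,0,0,0.0015,0,0,0,0,0,0,0.002,0,0,0,0,0,0,0.002,0,0])

```text
time: 15.02
tool_pos: [0.5797, -0.0622, 0.1957]
tcp_rot: [3.141, 0.002, 1.575]
wrist_force: [-0.6, -7.4, 1.5]
grip_width: 0.0387
```

send_rows(steps=[0,0,0,0,-0.0005,0,0.5,0,0,0,0,-0.0005,0,0.65,0,0,0,0,-0.0005,0,0.65,0,0,0,0,-0.0005,0.02,0.65,0,0,0,0,-0.001,0.06,0.65])

```text
time: 15.65
tool_pos: [0.5792, -0.0615, 0.2551]
tcp_rot: [-3.138, -0.0, 1.577]
wrist_force: [0.8, 0.4, 0.5]
grip_width: 0.0555
```

send_rows(steps=[0,0,0,0,-0.02,0.055,0.65,0,0,0,0,-0.03,0.11,0.7,0,0,10,0,-0.03,0.16,0.8,0,0,20,0,-0.03,0.18,0.9,0,0,30,0,-0.02,0.18,1])

```text
time: 16.27
tool_pos: [0.58, -0.0828, 0.438]
tcp_rot: [3.138, 0.002, 2.105]
wrist_force: [0.7, 0.7, -0.4]
grip_width: 0.0851
```

```bash
python3 - <<'E'
from h import *
s=env.read_state()
print(s['tool_pos'],np.degrees(s['tcp_rot']),s['wrist_force'])
for n in("scene","top"):
    a=env.get_image(n)[:,:,::-1]; cv2.imwrite(f"pics/{n}9.png",a)
    a=a[180:400,230:450] if n=="scene" else a[170:340,290:500]; cv2.imwrite(f"pics/{n}9z.png",cv2.resize(a,None,fx=2.7,fy=2.7,interpolation=cv2.INTER_CUBIC))
E
```

```text
[ 0.58   -0.0828  0.438 ] [179.8105   0.1141 120.5858] [ 0.747   0.6858 -0.427 ]
```

View pics/scene9z.png

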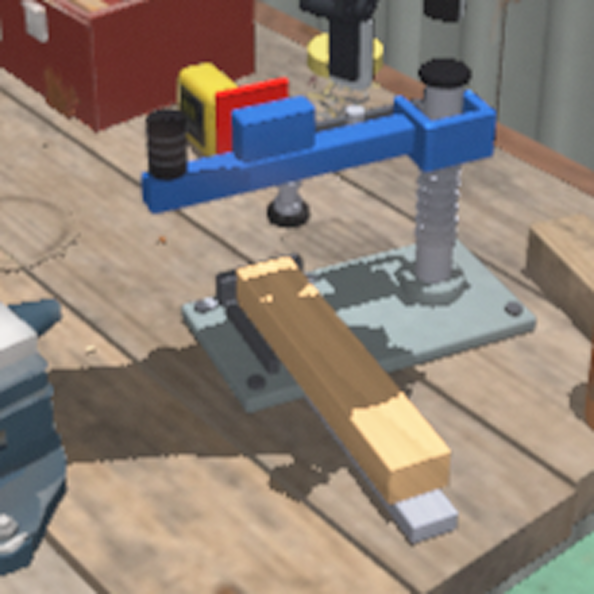

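View pics/top9z.png

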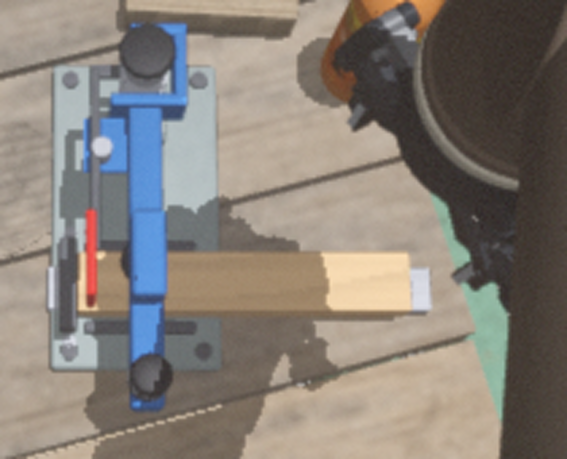

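```bash
python3 - <<'E'
from h import *
z=lambda x,y:(290+x/2.7-.4,170+y/2.7-.4)
for q in[(410,252),(412,313),(170,252),(170,313)]: print(onz("top",*z(*q),.042))
print("bed end",onz("top",*z(431,285),.014))
zs=.131
for q in[(87,256),(97,256),(86,210),(89,306)]: print("paddle",onz("top",*z(*q),zs+.051))
for q in[(164,252)]: print("plate",onz("top",*z(*q),zs+.051))
print("cap knob",onz("top",*z(149,373),zs+.062))
E
```

```text
[ 0.6002 -0.1315  0.042 ]
[ 0.5594 -0.1306  0.042 ]
[0.5999 0.0276 0.042 ]
[0.559  0.0282 0.042 ]
bed end [ 0.5832 -0.1512  0.014 ]
paddle [0.5683 0.0843 0.182 ]
paddle [0.5683 0.0787 0.182 ]
paddle [0.595  0.0848 0.182 ]
paddle [0.5398 0.0832 0.182 ]
plate [0.5707 0.0408 0.182 ]
cap knob [0.501  0.0507 0.193 ]
```

send_rows(steps=[0,0,10,0,0.02,0,1,0,0,20,-0.002,0.04,0,1,0,0,30,-0.004,0.07,0,1,0,0,40,-0.007,0.1,0,1,0,0,50,-0.01,0.13,0,1])

```text
time: 17.0
tool_pos: [0.5696, 0.0487, 0.4351]
tcp_rot: [-3.141, -0.001, 2.974]
wrist_force: [0.2, -0.8, -0.7]
grip_width: 0.0854
```

send_rows(steps=[0,0,9.4,0,0.016,0,1,0,0,9.4,0,0.016,-0.02,1,0,0,9.4,0,0.016,-0.04,1,0,0,9.4,0,0.016,-0.06,1,0,0,9.4,0,0.016,-0.06,1])

```text
time: 17.62
tool_pos: [0.5692, 0.0637, 0.374]
tcp_rot: [-3.141, -0.004, 3.133]
wrist_force: [0.3, 0.5, -0.2]
grip_width: 0.0854
```

```bash
python3 - <<'E'
from h import *
s=env.read_state()
print(s['tool_pos'],np.degrees(s['tcp_rot']),s['wrist_force'])
E
```

```text
[0.5692 0.0637 0.374 ] [-179.9442   -0.2268  179.5265] [ 0.3134  0.4839 -0.2074]
```

send_rows(steps=[0,0,0,0,-0.001,-0.02,1,0,0,0,0,-0.001,-0.04,1,0,0,0,0,-0.001,-0.048,0.85,0,0,0,0,-0.001,-0.051,0.7,0,0,0,0,-0.001,-0.051,0.65])

```text
time: 18.25
tool_pos: [0.5701, 0.0629, 0.3253]
tcp_rot: [3.141, 0.001, 3.136]
wrist_force: [0.7, -0.3, 0.6]
grip_width: 0.0556
```

```bash
python3 - <<'E'
from h import *
s=env.read_state()
print(s['tool_pos'],np.degrees(s['tcp_rot']),s['wrist_force'],s['grip_width'])
for n in("scene","top"):
    a=env.get_image(n)[:,:,::-1]; cv2.imwrite(f"pics/{n}10.png",a)
    a=a[150:350,250:450] if n=="scene" else a[170:340,290:500]; cv2.imwrite(f"pics/{n}10z.png",cv2.resize(a,None,fx=2.9,fy=2.9,interpolation=cv2.INTER_CUBIC))
E
```

```text
[0.5701 0.0629 0.3253] [179.9908   0.0392 179.6958] [ 0.7358 -0.3113  0.6111] 0.05564565613133935
```

View pics/scene10z.png

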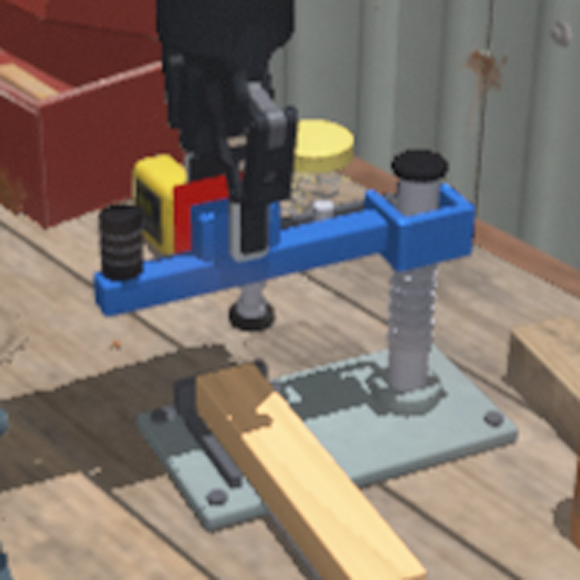

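send_rows(steps=[0,0,0,0,0,0,0.62,0,0,0,0,0,0,0.59,0,0,0,0,0,0,0.57,0,0,0,0,0,0,0.56,0,0,0,0,0,0,0.56])

```text
time: 18.98
tool_pos: [0.5699, 0.0629, 0.3247]
tcp_rot: [3.142, 0.0, 3.137]
wrist_force: [-0.5, -0.2, -0.4]
grip_width: 0.0478
```

send_rows(steps=[0,0,0,0,0.0005,0,0.56,0,0,0,0,0.001,0,0.56,0,0,0,0,0.0015,0,0.56,0,0,0,0,0.0015,0,0.56,0,0,0,0,0.0015,0,0.56])

```text
time: 19.6
tool_pos: [0.5699, 0.0635, 0.3247]
tcp_rot: [-3.141, 0.0, 3.136]
wrist_force: [-0.1, -4.7, -0.2]
grip_width: 0.0479
```

send_rows(steps=[0,0,0,0,-0.002,0,0.5,0,0,0,0,-0.004,0,0,0,0,0,0,-0.0055,0,0,0,0,0,0,-0.0055,0,0,0,0,0,0,-0.0055,0,0])

```text
time: 20.23
tool_pos: [0.5697, 0.0576, 0.3239]
tcp_rot: [-3.139, -0.001, 3.137]
wrist_force: [1.9, -6.8, -6.9]
grip_width: 0.0345
```

```bash
python3 - <<'E'
from h import *
s=env.read_state()
print(s['tool_pos'],np.degrees(s['tcp_rot']),s['wrist_force'],s['torque'],s['grip_width'])
for n in("scene","top"):
    a=env.get_image(n)[:,:,::-1]; cv2.imwrite(f"pics/{n}11.png",a)
    a=a[150:350,250:450] if n=="scene" else a[170:340,290:500]; cv2.imwrite(f"pics/{n}11z.png",cv2.resize(a,None,fx=2.9,fy=2.9,interpolation=cv2.INTER_CUBIC))
E
```

```text
[0.5697 0.0576 0.3239] [-179.8732   -0.0506  179.7113] [ 1.8999 -6.8363 -6.9089] [-1.1611 -0.4901  0.7676] 0.03453944417323164
```

View pics/scene11z.png

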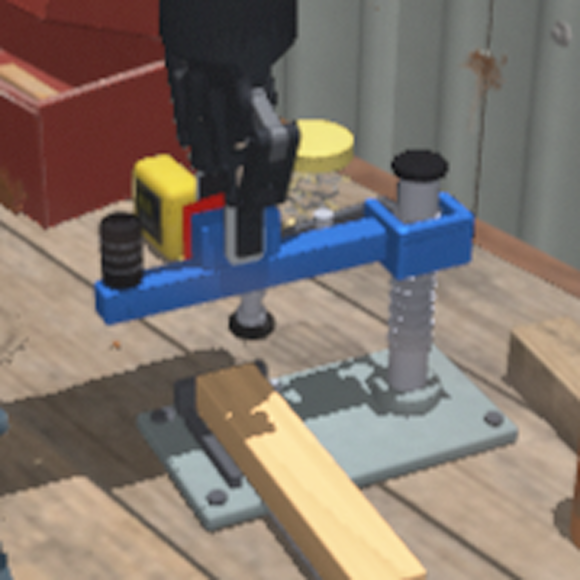

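```bash
python3 - <<'E'
from h import *
for z in (.085,.09,.095,.10):
    t=np.linspace(0,6.28,60); q=np.array([proj("scene",[.58+.014*np.cos(a),.049+.014*np.sin(a),z]) for a in t]); print(z,q[:,0].min(),q[:,0].max(),q[:,1].max())
for zs in (.115,.12,.125,.13): print(zs,proj("scene",[.485,.039,zs]))
a=cv2.imread("pics/scene11.png")[235:280,270:360]; cv2.imwrite("pics/f11.png",cv2.resize(a,None,fx=8,fy=8,interpolation=cv2.INTER_CUBIC))
E
```

```text
0.085 328.79434149969035 344.9065213754148 271.6175040865609
0.09 328.78316157185964 344.9361209806142 269.17819192558875
0.095 328.77192488977994 344.9658707793532 266.72634956377044
0.1 328.7606310201871 344.9957719177017 264.2618802052388
0.115 [286.8853 268.0305]
0.12 [286.761  265.4655]
0.125 [286.636  262.8867]
0.13 [286.5103 260.294 ]
```

View pics/f11.png

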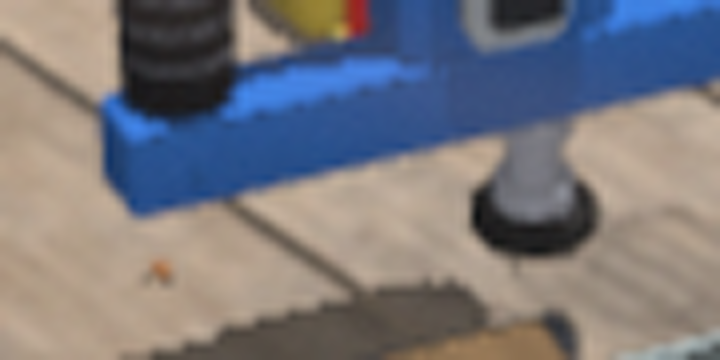

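send_rows(steps=[0,0,0,0,0,-0.004,0,0,0,0,0,0,-0.01,0,0,0,0,0,0,-0.016,0,0,0,0,0,0,-0.022,0,0,0,0,0,0,-0.026,0])

```text
time: 20.95
tool_pos: [0.5698, 0.0576, 0.2977]
tcp_rot: [-3.139, -0.001, 3.137]
wrist_force: [1.7, -7.8, -6.5]
grip_width: 0.0344
```

send_rows(steps=[0,0,0,0,0,-0.004,0,0,0,0,0,0,-0.009,0,0,0,0,0,0,-0.014,0,0,0,0,0,0,-0.017,0,0,0,0,0,0,-0.018,0])

```text
time: 21.58
tool_pos: [0.5698, 0.0575, 0.2798]
tcp_rot: [-3.139, -0.001, 3.137]
wrist_force: [2.1, -7.1, -8.1]
grip_width: 0.0347
```

```bash
python3 - <<'E'
from h import *
s=env.read_state()
print(s['tool_pos'],np.degrees(s['tcp_rot']),s['wrist_force'],s['torque'],s['grip_width'])
a=cv2.imwrite("pics/s12.png",cv2.resize(env.get_image("scene")[200:320,270:450,::-1],None,fx=4,fy=4,interpolation=cv2.INTER_CUBIC))
E
```

```text
[0.5698 0.0575 0.2798] [-179.8715   -0.0538  179.7122] [ 2.0661 -7.0967 -8.0915] [-1.1128 -0.4831  0.7247] 0.03465588588010666
```

View pics/s12.png

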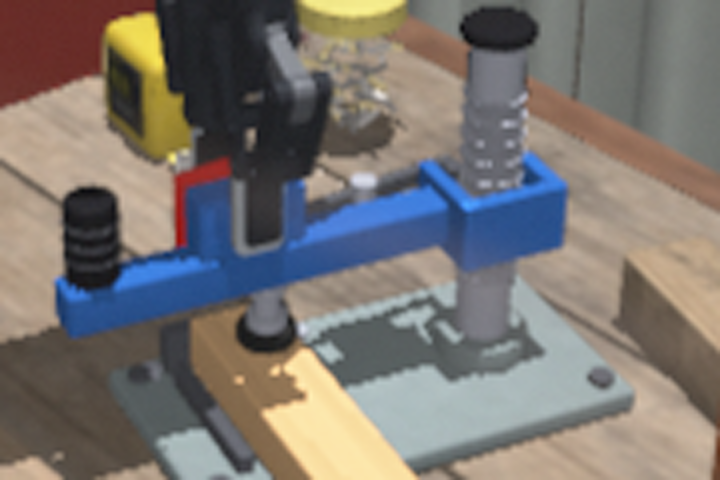

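send_rows(steps=[0,0,0,0,0,-0.001,0,0,0,0,0,0,-0.002,0,0,0,0,0,0,-0.003,0,0,0,0,0,0,-0.004,0,0,0,0,0,0,-0.004,0])

```text
time: 22.25
tool_pos: [0.5698, 0.0576, 0.2758]
tcp_rot: [-3.139, -0.001, 3.137]
wrist_force: [2.4, -8.6, -8.9]
grip_width: 0.0345
```

send_rows(steps=[0,0,0,0,0,-0.0005,0,0,0,0,0,0,-0.001,0,0,0,0,0,0,-0.0015,0,0,0,0,0,0,-0.0015,0,0,0,0,0,0,-0.0015,0])

```text
time: 22.88
tool_pos: [0.5697, 0.0576, 0.2744]
tcp_rot: [-3.139, -0.001, 3.137]
wrist_force: [2.1, -7.2, -8.1]
grip_width: 0.0342
```

send_rows(steps=[0,0,0,0,0,-0.0005,0,0,0,0,0,0,-0.001,0,0,0,0,0,0,-0.0015,0,0,0,0,0,0,-0.0015,0,0,0,0,0,0,-0.0015,0])

```text
time: 23.5
tool_pos: [0.5697, 0.0576, 0.2729]
tcp_rot: [-3.139, -0.001, 3.137]
wrist_force: [1.6, -9.0, -7.4]
grip_width: 0.0343
```

send_rows(steps=[0,0,0,0,0,-0.0005,0,0,0,0,0,0,-0.001,0,0,0,0,0,0,-0.001,0,0,0,0,0,0,-0.001,0,0,0,0,0,0,-0.001,0])

```text
time: 24.12
tool_pos: [0.5698, 0.0576, 0.2719]
tcp_rot: [-3.139, -0.001, 3.137]
wrist_force: [2.0, -8.8, -8.1]
grip_width: 0.0346
```

send_rows(steps=[0,0,0,0,0,-0.0005,0,0,0,0,0,0,-0.001,0,0,0,0,0,0,-0.001,0,0,0,0,0,0,-0.001,0,0,0,0,0,0,-0.001,0])

```text
time: 24.75
tool_pos: [0.5697, 0.0575, 0.2711]
tcp_rot: [-3.14, -0.001, 3.137]
wrist_force: [1.8, -8.2, -5.0]
grip_width: 0.0346
```

send_rows(steps=[0,0,0,0,0,-0.0005,0,0,0,0,0,0,-0.0005,0,0,0,0,0,0,-0.0005,0,0,0,0,0,0,-0.0005,0,0,0,0,0,0,-0.0005,0])

```text
time: 25.38
tool_pos: [0.5697, 0.0576, 0.2708]
tcp_rot: [-3.14, -0.001, 3.137]
wrist_force: [0.9, -8.3, -3.5]
grip_width: 0.0345
```

send_rows(steps=[0,0,0,0,0,-0.0005,0,0,0,0,0,0,-0.0005,0,0,0,0,0,0,-0.0005,0,0,0,0,0,0,-0.0005,0,0,0,0,0,0,-0.0005,0])

```text
time: 26.0
tool_pos: [0.5697, 0.0575, 0.2704]
tcp_rot: [-3.14, -0.001, 3.137]
wrist_force: [-0.0, -8.2, -1.7]
grip_width: 0.0348
```

send_rows(steps=[0,0,0,0,0,-0.0003,0,0,0,0,0,0,-0.0006,0,0,0,0,0,0,-0.0006,0,0,0,0,0,0,-0.0006,0,0,0,0,0,0,-0.0006,0])

```text
time: 26.62
tool_pos: [0.5697, 0.0575, 0.27]
tcp_rot: [-3.14, -0.001, 3.137]
wrist_force: [-0.7, -8.5, 0.3]
grip_width: 0.0345
```

send_rows(steps=[0,0,0,0,0.001,0,0.5,0,0,0,0,0.004,0,0.8,0,0,0,0,0.004,0,1,0,0,0,0,0.004,0,1,0,0,0,0,0.004,0,1])

```text
time: 27.25
tool_pos: [0.5699, 0.0629, 0.2702]
tcp_rot: [3.142, 0.0, 3.137]
wrist_force: [-0.0, -0.6, 0.1]
grip_width: 0.0854
```

send_rows(steps=[0,0,0,0,0,0.01,1,0,0,0,0,0,0.04,1,0,0,0,0,0,0.09,1,0,0,0,0,0,0.14,1,0,0,0,-0.03,0.04,0.17,1])

```text
time: 27.88
tool_pos: [0.5412, 0.1001, 0.4437]
tcp_rot: [-3.141, 0.005, 3.13]
wrist_force: [-0.1, 1.7, -0.1]
grip_width: 0.0856
```

send_rows(steps=[0,0,0,-0.03,0.05,0,1,0,0,0,-0.05,0.1,0,1,0,0,0,-0.07,0.15,0,1,0,0,0,-0.08,0.18,0,1,0,0,0,-0.08,0.18,0,1])

```text
time: 28.5
tool_pos: [0.4585, 0.2856, 0.4407]
tcp_rot: [3.14, -0.0, -3.141]
wrist_force: [0.4, -0.8, -0.1]
grip_width: 0.0856
```

```bash
python3 - <<'E'
from h import *
s=env.read_state()
print(s['tool_pos'],s['wrist_force'],s['time'])
for n in("scene","top"):
    a=env.get_image(n)[:,:,::-1]; cv2.imwrite(f"pics/{n}13.png",a)
    a=a[190:390,260:460] if n=="scene" else a[170:340,290:460]; cv2.imwrite(f"pics/{n}13z.png",cv2.resize(a,None,fx=3,fy=3,interpolation=cv2.INTER_CUBIC))
E
```

```text
[0.4585 0.2856 0.4407] [ 0.4036 -0.8254 -0.0785] 28.5
```

View pics/scene13z.png

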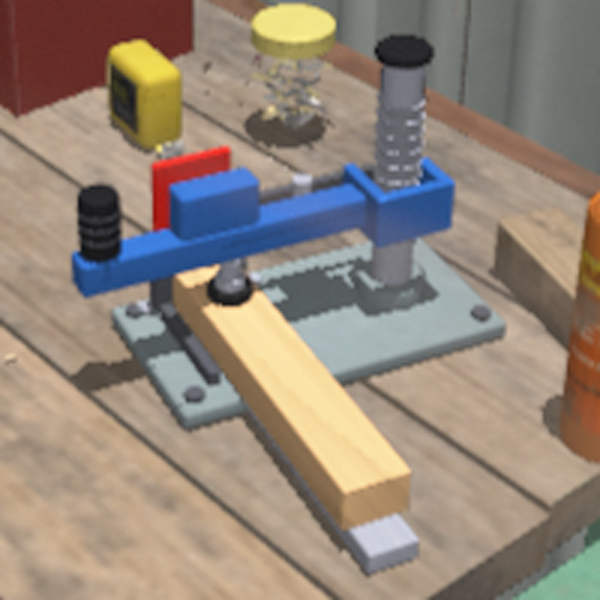

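View pics/top13z.png

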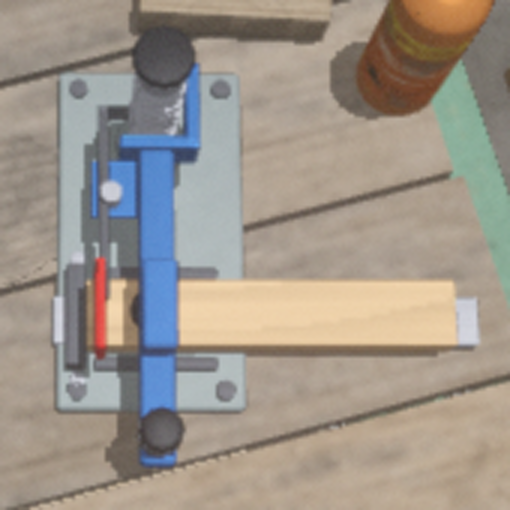

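```bash
python3 - <<'E'
from h import *
z=lambda x,y:(290+x/3-.4,170+y/3-.4)
for q in[(455,281),(458,348),(200,281),(200,346)]: print(onz("top",*z(*q),.042))
print("arm corner z", [(zs,proj("scene",[.485,.039,zs])) for zs in(.065,.07,.075,.08)], (260+85/3-.3,190+295/3-.3))
A,B=(cv2.imread(f"pics/top{i}.png").astype(int) for i in(0,13))
for n,(x,y,w,h) in dict(aer=(405,145,55,70),block=(333,148,70,38),tape=(165,225,60,35),jar=(190,160,50,55)).items(): print(n,abs(A-B)[y:y+h,x:x+w].mean())
E
```

```text
[ 0.5996 -0.1312  0.042 ]
[ 0.5592 -0.1307  0.042 ]
[0.5993 0.0209 0.042 ]
[0.5601 0.0216 0.042 ]
arm corner z [(0.065, array([288.0929, 292.9451])), (0.07, array([287.975 , 290.5123])), (0.075, array([287.8564, 288.0667])), (0.08, array([287.7373, 285.6082]))] (288.0333333333333, 288.0333333333333)
aer 7.3662337662337665
block 8.313909774436091
tape 7.991269841269841
jar 8.511636363636363
```

```bash
python3 -c "
from workcell import env
print(env.finish_job()); print(env.read_state()['time'])"
```

```text
the job is handed in; nothing more can be done
None
the job is handed in; nothing more can be done
```

The job is done and handed in, with the last robot reading at 28.5 s of the 67 s allowed. No verdict is reported, so what follows is from my own checks.

**What I did**
- **Raising the arm:** I lifted the blue arm by its knob to its top stop and let it hang on the pawl. In the image its underside was about 131 mm above the bench.
- **Sliding the batten in:** I carried the batten over to the bed's open end and slid it in between the fences. It met the stop with about 7 N.
- **Lowering the arm:** I touched the grip plate first, then squeezed the paddle. The arm dropped about 5 mm into the pinch, then I lowered it until the wrist force rose from about -8 N to +0.3 N. That puts about the arm's full weight on the foot. I then let go and moved clear.

**Last checks**
- **Batten:** its centre lies at about stand x = 0, y = -70 mm, flat and square on the bed.
- **Arm:** its underside is at about 75 mm, with the foot resting on the batten in the image.
- **Robot:** it is clear of everything, with wrist force near zero.
- **Foot force:** I could not measure it after letting go. The figure of about 8 N comes from the wrist force just before, and I did not separately check that the pawl carries none of it.
- **Bystanders:** those in the last close-up views stand where they were. A rough pixel comparison with the first picture gave a uniform difference of 7 to 8 grey levels on all four. I took that for noise or lighting and did not measure their positions again.

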